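# Hook a parts tote forward out of a deep bench rack

## Robot

A 6-joint arm with a two-finger parallel gripper is mounted at the origin on the work surface. World frame = base frame: x ahead of the robot, y to its left, z up, the work surface at z = 0. Lengths are in m, angles in degrees, forces in N, time in s.
With the tool pointing down it reaches from about 0.3 to 0.75 m from the base axis. Payload 8.5 kg.
Tool frame: the origin (TCP) lies at the very end of the fingers, on their centre line; the grasp point (between the pads) lies env.pinch_z behind it (env.pinch_z is the distance from the TCP to the grasp point, in m); z points along the fingers, y is the line along which they close (so a half turn about z gives the same grasp; the last joint's range is limited). The gripper opens to 85 mm and grips with 20 to 120 N. Pads are 22 mm wide; open, the fingers measure 114 mm over their backs; the gripper's body (76 mm by 85 mm) begins 54 mm behind the grasp point. The pads swing forward as they close: fully open they stand 13 mm farther back than shut.
Start: joints at [62.722, 21.807, 74.336, -0, 83.858, -12.336], TCP at [0.142, 0.531, 0.231] pointing down, gripper open.
Joint ranges: [-178.18, 178.18], [-50.72, 133.34], [12.68, 142.11], [-81.47, 261.47], [9.98, 163.14], [-165.26, 165.26]. Speed limits (degrees/s): [136.94, 136.94, 180, 180, 180, 180].

## Interface

Orientations are given as a 3x3 rotation matrix whose columns are the frame's x, y, z axes.
In Python, from rig import telemetry, get_image, env gives the robot as it stands. The module is installed in compiled form; this text tells all that it offers.
- The arm moves only by the tool apply_moves, never from a script. Its argument "series" is a list of rows, each a list of 7 numbers: the shift along the tool's x, y, z in mm, then the turn, a rotation vector about the tool's x, y, z in degrees, then the opening, from 0 (shut) to 1 (fully open). A call has 1 to 12 rows; each row shifts and turns the commanded pose from where the row before left it, along the tool's axes as they then stand; what a row does not reach is not made up. A row lasts 1/8 s, in which the tool goes at most 62.5 mm and 10.7 degrees, less where a joint would pass 70% of its speed; a pose out of reach is approached as far as the arm can. A call with a gripper value outside its range is refused whole. The fingers move at their own pace and stop on an object; "grip_force" is the grip in N (left out, the last holds). Time passes only in rows, so rows that do not move let the fingers close. It gives the time, the measured TCP pose, the force, the opening and the grip force at its end, in the units of the state.
- telemetry.observe(): the state, without advancing time (a new reading comes with each control period).
- get_image(name): name is "side" or "top" or "wrist"; returns a dict with "frame" (384x512x3 uint8, red, green, blue), "z_map" (384x512 float32, m along the optical axis (not along the pixel's ray), 0 where there is no reading), "vertical_fov" (degrees; the focal length in pixels is half the picture's height over the tangent of half this angle, whatever the lens; pixels are square), "cx", "cy" (the principal point, pixels), "eye" and "attitude" of the camera in the world; the wrist camera has in their place "mount" (4x4, takes a point from camera to tool coordinates, whose origin is the TCP and whose axes are the flange's). Camera axes: x right, y up, looking along -z (the intrinsics and any distortion apply to the point x, -y, -z); pixel columns grow to the right and rows downward; lengths in m; the calibration is good to about 2 mm. A picture is of the moment at which its call begins: read the wrist's pose just before it.
- env.close_job(): hands the job in; it is judged then, once.
The state is a dict: "time_s": time; "q": joint angles; "qvel": joint speeds; "joint_efforts": joint torques, N m; "position": TCP position; "tool_rot": TCP orientation; "ft_force": force on the tool from outside, world axes, zero at the start; "wrist_torque": the same for the moment, N m; "grip_width": finger opening in m; "gripper_force": force on a finger pad.
Only numpy, scipy, OpenCV 4.12 (cv2) and the standard library are available. Lean on these libraries where they do the work, as an engineer would, in place of code of your own. Each camera call takes 0.05 s, during which the arm holds its last target. There are 200 camera calls.

## Task

Take the pull hook from its rubber mat, reach its nose over the front lip of the green tote at the back of the low rack, and drag the tote forward until you feel it sit square and snug against the yellow buffer bar at the front, wherever that has been set, keeping a firm but gentle pull there for a moment (more than 6 N on the bar, never more than 18 N on the tote). Then unhook, leave the tote there, and lay the hook back on the mat. Touch the tote only with the hook, keep it flat on the deck, and leave the jar, the mug and the knee joint alone.

Things in the scene. Friction and masses are not known exactly. Their poses are not given: they have to be found in the camera images.
- hook: Pull hook, 160 g, standing on the flat underside of its orange handle: 100 long (x) x 22 wide (y) x 44 high (z) mm, to be gripped across the 22 mm. Origin: centre of the handle's underside; +x towards the nose, z up. An 8 mm steel rod leaves the handle's front 36 mm up, runs level to x = 170 and turns down there as the 8 mm thick nose. It balances about 16 mm ahead of the origin.
- hook_nose (a point): Lowest point of the hook's nose, on its centre line: 170 mm ahead of and 9 mm above the hook's origin, 23 mm below the underside of the level rod. Axes as the hook's.
- tote: Open green metal tote, 140 deep (x) x 190 wide (y) x 65 high mm, walls 4. Origin: centre of its underside; -x is its front, towards the rack's mouth. The 60 mm behind its front wall is free of parts. 0.55 to 0.88 kg, friction unknown; it slides freely on the deck and begins 85 to 115 mm inside the mouth, up to 6 degrees askew.
- tote_lip (a point): Top edge of the tote's front wall, at the middle of its width, on the wall's inner face (65 mm above the tote's underside). The wall's outer face is 4 mm further to -x, and a turned-out lip reaches 2 mm further still.
- tote_front (a point): Middle of the outer face of the tote's front wall, 10 mm above its underside: the face that meets the buffer bar.
- rack: Low fixed rack, 300 mm deep, mouth facing the robot. Origin: on the bench under the middle of its front edge; +x runs into the rack, z up. Deck top 15 mm above the bench; side guides 236 apart, 50 high. Roof of steel rods along x, underside 152 above the bench, begins 50 behind the front edge; its bars reach 165 high, with stock to 225 at the rear.
- stop: Front stop of the rack: a grey board across the mouth, 6 mm thick, top 53 mm above the bench, carrying on its inner side a yellow buffer bar, 200 wide, as high as the board. Origin: middle of the front edge at deck height, axes as the rack's. The bar's setting is not measured: its inner face, which the tote meets, is between x = 14 and 42 mm, parallel to the board. Both are rigid and do not give.
- mat: Black rubber mat, fixed on the bench, 300 (its x) x 100 (y) x 4 mm. Origin: centre of its underside. The hook begins on it with the nose pointing along +x, away from the robot; it may be on either side of the rack.
- jar: Glue jar, 60 mm diameter, 85 mm high, standing beyond the mat or the socket case. Leave alone.
- mug: Blue cup, 72 mm diameter, 85 mm high, standing likewise. Leave alone.
- knee_joint: Small aluminium prosthetic knee joint, 50 x 36 x 37 mm, on the bench between the robot and the rack. Leave alone.
- socket_case: Open black case of sockets, 240 (x) x 100 (y) x 30 mm, fixed to the bench on the side opposite to the mat. Origin: centre of its underside.
There are look-alikes about, which are no part of the job. Several things have the shape of the hook; the one meant has the colours described above. There is more than one size of the tote; the job needs the largest.

How it is judged (in metres and radians):
On the way, in this order (a step that is already met when the one before it is completed fails the run):
1. the nose is down behind the front lip, inside the tote, and the hook pulls on the tote (z of hook_nose in the frame of tote below 0.061 m and x of hook_nose in the frame of tote above -0.07 m and contact force between hook and tote above 0.8 N), for 0.1 s.
2. with the hook still behind the lip, the tote is pulled against the buffer bar of the stop with more than 6 N (z of hook_nose in the frame of tote below 0.061 m and x of hook_nose in the frame of tote above -0.07 m and contact force between tote and stop above 6 N and contact force between hook and tote above 6 N), for 0.3 s.
At the end, for the whole second after the job is handed in: The tote stands where it met the bar (front face 12 to 44 mm inside the rack's front edge, which covers the bar's settings), square to the rack within 0.03 rad, level, at rest; the hook lies at rest on the rubber mat, its handle's centre over the mat (x of tote_front in the frame of rack between 0.012 and 0.044 m and z of tote_front in the frame of rack below 0.029 m and angle between the x axis of tote and the x axis of rack, either way round below 0.03 rad and angle between tote's own z axis and vertical below 0.04 rad and linear speed of each of tote, hook below 0.01 m/s and x of hook in the frame of mat between -0.15 and 0.15 m and y of hook in the frame of mat between -0.05 and 0.05 m and z of hook in the frame of mat below 0.05 m and contact force between hook and mat above 0.3 N); the robot touches nothing.
It fails at once if the hook loads the tote with more than 18 N (contact force between hook and tote above 18 N).
It fails at once if the gripper or arm touches the tote (contact force between any of the fingers, the arm and tote above 0.5 N).
It fails at once if the tote is tipped by more than about 3.5 degrees (angle between tote's own z axis and vertical above 0.06 rad).
It fails at once if the jar, mug or knee joint is moved more than 20 mm (distance of any of jar, mug, knee_joint from where it was at the start of the episode above 0.02 m).
It also fails if it takes over 72 s, if anything falls off the work surface, if the arm or the gripper's body presses on something with over 40 N, if the wrist force passes 120 N, or if a joint passes its speed limit or range.

## Working session

There is one attempt and no reset: what is moved stays moved. The work goes in short steps, Python scripts to look and compute and a tool call to move; the robot and the scene stay as the last step left them, time stands still between calls to the robot, and variables do not carry over. Pictures are saved under pics/ and viewed, at most 10 in all, crops included, and the job is handed in when it is done.

Besides the shell and the picture viewer there is one more tool, called after ">>>" by a JSON object that holds its "fn" and its "kwargs". apply_moves: Moves the arm, as the interface text tells. Its arguments: {"type":"object","properties":{"series":{"type":"array"},"grip_force":{"type":"number"}},"required":["series"]}

```bash
mkdir -p pics; cat > h.py <<'E'
import numpy as np, cv2
from rig import telemetry, get_image, env
def save(n,im): cv2.imwrite('pics/'+n,im[:,:,::-1])
def cloud(im):
    z=im['z_map'];H,W=z.shape;f=H/2/np.tan(np.radians(im['vertical_fov'])/2)
    v,u=np.mgrid[:H,:W]
    P=np.stack([(u-im['cx'])/f*z,-(v-im['cy'])/f*z,-z],-1)
    if 'mount' in im:
        M=np.array(im['mount']);P=P@M[:3,:3].T+M[:3,3]
        s=im['st'];R=np.array(s['tool_rot']);t=np.array(s['position'])
    else: R=np.array(im['attitude']);t=np.array(im['eye'])
    return P@R.T+t
def grab(n):
    s=telemetry.observe();im=get_image(n);im['st']=s;return im
E
python3 - <<'E'
from h import *
ims=[grab(n) for n in('top','side')]
for n,i in zip(('top','side'),ims):
    print({k:i[k] for k in i if k not in('frame','z_map','st')}); save(n+'1.png',i['frame'])
    np.save(n+'P.npy',cloud(i)); np.save(n+'F.npy',i['frame']); print((i['z_map']>0).mean())
s=telemetry.observe();print(s,env.pinch_z)
E
```

```text
{'vertical_fov': 43.40839931156155, 'cx': 261.7227647878401, 'cy': 202.032434888414, 'eye': array([ 0.41055471, -0.00863527,  1.6528257 ]), 'attitude': array([[-0.00531562,  0.99834256, -0.05730518],
       [-0.99996727, -0.00565634, -0.00578506],
       [-0.0060996 ,  0.05727255,  0.99833995]])}
0.9958445231119791
{'vertical_fov': 47.70528379152148, 'cx': 248.222838070654, 'cy': 190.98929169764048, 'eye': array([ 0.13230416, -0.65898192,  0.97390502]), 'attitude': array([[ 0.87403351,  0.36900458, -0.31607125],
       [-0.4858196 ,  0.67270172, -0.55807859],
       [ 0.00668812,  0.641333  ,  0.7672335 ]])}
0.9958089192708334
{'time_s': 0.1, 'q': array([ 6.27237889e+01,  2.18365913e+01,  7.43779182e+01,  1.38875063e-03,
        8.38558777e+01, -1.23363109e+01]), 'qvel': array([-0.04254994, -0.07760297, -0.12375084, -0.00150982,  0.09526757,
        0.04019838]), 'joint_efforts': array([ 3.41244173e-03, -4.49220765e+01, -2.31656581e+01, -1.78229752e-04,
        3.67455825e-03, -4.22601943e-05]), 'position': array([0.1416803 , 0.53118711, 0.23079323]), 'tool_rot': array([[-9.66196024e-01,  2.57807877e-01, -5.84411941e-04],
       [ 2.57808380e-01,  9.66195462e-01, -1.08084601e-03],
       [ 2.86005549e-04, -1.19497542e-03, -9.99999245e-01]]), 'ft_force': array([ 0.18409166,  0.0758633 , -0.75380696]), 'wrist_torque': array([ 0.02146497,  0.01424836, -0.03279097]), 'gripper_force': 0.0, 'grip_width': 0.0851056344446904} 0.0187
```

View pics/top1.png

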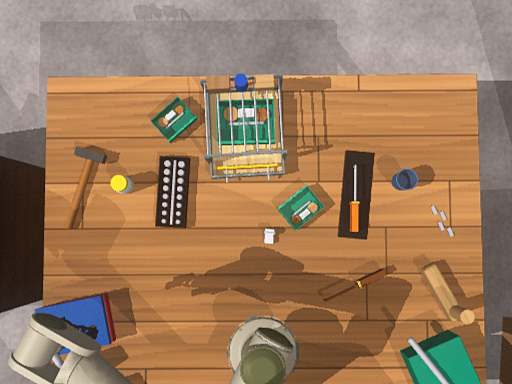

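View pics/side1.png

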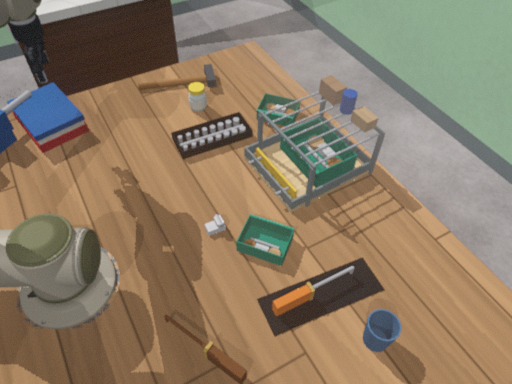

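Top view: the hook's orange handle is at (354,217) with its rod up to (355,165), on the black mat. The green tote is in the rack at (246,120) and the yellow bar at (250,167). The mug is at (404,180), the jar at (121,184) and the knee joint at (270,236). The side view shows the same layout.

```bash
python3 - <<'E'
from h import *
for n in('top','side'):
    P=np.load(n+'P.npy');F=np.load(n+'F.npy');hsv=cv2.cvtColor(F,cv2.COLOR_RGB2HSV)
    x,y,z=P[...,0],P[...,1],P[...,2];h,s,v=[hsv[...,i].astype(int) for i in range(3)]
    def rep(name,m,full=1):
        q=P[m]
        if len(q)<5: print(n,name,len(q));return
        r=cv2.minAreaRect(q[:,:2].astype(np.float32)*1000)
        print(n,name,len(q),'med',np.median(q,0).round(4),'rect',np.round(r[0],1),np.round(r[1],1),round(r[2],1),'z',np.percentile(q[:,2],[2,50,98]).round(4))
    reg=(x>.3)&(x<.62)&(y<-.2)&(y>-.5)
    rep('orange',reg&(h<16)&(s>190)&(v>120)&(z>.03))
    rep('rod',reg&(z>.025)&(s<90)&(y>-.42))
    rep('mat',reg&(v<60)&(z<.015)&(y>-.45)&(z>-.01))
    rk=(x>.5)&(x<.95)&(y>-.13)&(y<.2)
    rep('yellow',rk&(h>20)&(h<32)&(s>180)&(v>120)&(z>.045)&(z<.065))
    g=rk&(h>65)&(h<90)&(s>120)&(z>.03)&(z<.1)&(y<.13)&(x>.6)
    rep('green',g); rep('greentop',g&(z>.072))
    rep('grey roof',rk&(s<70)&(z>.14)&(z<.18))
    rep('board',rk&(x<.66)&(s<70)&(z>.03)&(z<.065))
    rep('knee',(x>.3)&(x<.5)&(abs(y)<.1)&(s<70)&(z>.02)&(z<.06))
    rep('mug',(x>.45)&(x<.65)&(y<-.42)&(h>95)&(h<125)&(s>80)&(z>.06))
E
```

```text
top orange 195 med [ 0.4542 -0.3063  0.0472] rect [ 449.6 -308.1] [23.8 90.4] 88.2 z [0.0367 0.0472 0.0552]
top rod 77 med [ 0.5686 -0.3106  0.0418] rect [ 530.2 -283.8] [ 69.6 178.8] 51.4 z [0.0338 0.0418 0.0502]
top mat 1189 med [ 0.5176 -0.3314  0.0034] rect [ 503.8 -319.9] [ 97.4 241.4] 84.4 z [-0.0048  0.0034  0.0112]
top yellow 136 med [0.6225 0.0508 0.0529] rect [621.9  50.8] [  8.6 197.7] 3.0 z [0.0468 0.0529 0.0595]
top green 284 med [0.7057 0.0281 0.0786] rect [768.   46.1] [148.4 171.7] 1.6 z [0.0314 0.0786 0.0864]
top greentop 232 med [0.7043 0.0248 0.0793] rect [768.   46.1] [148.4 171.7] 1.6 z [0.074  0.0793 0.0868]
top grey roof 1135 med [0.7387 0.0546 0.1581] rect [764.9  57.7] [249.9 256.3] 3.2 z [0.1501 0.1581 0.1692]
top board 266 med [0.5963 0.0544 0.0499] rect [610.   51.6] [252.4  80.8] 89.0 z [0.0369 0.0499 0.0585]
top knee 94 med [ 0.3962 -0.0231  0.0325] rect [413.1 -33.8] [ 42.5 103.3] 62.5 z [0.0206 0.0325 0.0445]
top mug 124 med [ 0.5763 -0.486   0.0815] rect [ 573.  -471.1] [67.  69.6] 17.7 z [0.0612 0.0815 0.0911]
side orange 4
side rod 153 med [ 0.5584 -0.3144  0.0441] rect [ 527.2 -287.8] [ 79.8 180.8] 50.7 z [0.0382 0.0441 0.0498]
side mat 589 med [ 0.5021 -0.3473  0.005 ] rect [ 509.9 -324.2] [ 94.5 227.1] 85.1 z [0.0013 0.005  0.0086]
side yellow 0
side green 49 med [ 0.7215 -0.0411  0.0801] rect [767.9 -25.6] [ 52.3 135.1] 83.7 z [0.037  0.0801 0.0843]
side greentop 46 med [ 0.7212 -0.0411  0.0803] rect [757.8 -37.9] [118.6  11.2] 0.9 z [0.076  0.0803 0.0844]
side grey roof 1603 med [0.7429 0.0406 0.1593] rect [766.1  56.1] [251.7 263.7] 3.1 z [0.1471 0.1593 0.1776]
side board 724 med [0.5973 0.0239 0.046 ] rect [614.7  19.4] [322.9 148. ] 71.2 z [0.0308 0.046  0.0599]
side knee 213 med [ 0.3965 -0.03    0.0314] rect [424.9 -59.1] [ 67.5 149.8] 58.6 z [0.0201 0.0314 0.0457]
side mug 368 med [ 0.5814 -0.4761  0.08  ] rect [ 571.2 -474.9] [68.6 66.6] 14.2 z [0.0608 0.08   0.0883]
```

>>> {"fn": "apply_moves", "kwargs": {"series": [[0,0,0,0,0,-6.6,1],[0,0,0,0,0,-6.6,1],[-19,-46,0,0,0,0,1],[-19,-46,0,0,0,0,1],[-19,-46,0,0,0,0,1],[-19,-46,0,0,0,0,1],[-19,-46,0,0,0,0,1],[-19,-46,0,0,0,0,1],[-19,-46,0,0,0,0,1],[-19,-46,0,0,0,0,1],[-19,-46,0,0,0,0,1],[-19,-46,0,0,0,0,1]]}}

```text
time_s: 1.6
position: [0.3179, 0.0643, 0.2313]
tool_rot: [[-1.0, 0.03, 0.0], [0.03, 1.0, 0.0], [-0.0, 0.0, -1.0]]
ft_force: [1.3, 0.9, 0.7]
grip_width: 0.0853
gripper_force: 0.0
```

>>> {"fn": "apply_moves", "kwargs": {"series": [[-19,-46,0,0,0,0,1],[-19,-46,0,0,0,0,1],[-20,-46,0,0,0,0,1],[-20,-46,0,0,0,0,1],[-20,-46,0,0,0,0,1],[-20,-46,0,0,0,0,1],[-20,-46,0,0,0,0,1],[-20,-47,0,0,0,0,1],[0,0,0,0,0,0,1],[0,0,0,0,0,0,1]]}}

```text
time_s: 2.85
position: [0.4642, -0.3073, 0.2309]
tool_rot: [[-1.0, 0.03, -0.001], [0.03, 1.0, 0.001], [0.001, 0.001, -1.0]]
ft_force: [0.1, 0.1, 1.3]
grip_width: 0.0854
gripper_force: 0.0
```

```bash
python3 - <<'E'
from h import *
im=grab('wrist');s=im['st'];print(s['position'],s['q'],s['ft_force'],np.array(s['tool_rot'])[:,0],im['mount'])
save('w1.png',im['frame']);P=cloud(im);F=im['frame'];hsv=cv2.cvtColor(F,cv2.COLOR_RGB2HSV)
h,sa,v=[hsv[...,i].astype(int) for i in range(3)]
m=(h<18)&(sa>170)&(v>110)&(P[...,2]>.042)&(P[...,2]<.07)&(im['z_map']>0)
q=P[m];print(len(q),cv2.minAreaRect(q[:,:2].astype(np.float32)*1000),np.median(q,0))
m=(P[...,2]>.025)&(P[...,2]<.07)&(sa<90)&(P[...,0]>.5)&(abs(P[...,1]+.308)<.05);q=P[m];print(len(q))
if len(q): print(q.min(0),q.max(0),np.median(q,0),cv2.minAreaRect(q[:,:2].astype(np.float32)*1000))
E
```

```text
[ 0.4641595  -0.30728303  0.23088446] [-4.56953386e+01  2.25323118e+01  7.32494518e+01  8.97898084e-03
  8.42966553e+01 -1.33951031e+02] [0.05416625 0.05868504 1.25688364] [-9.99535772e-01  3.04544083e-02  8.77136824e-04] [[ 2.99249533e-04  9.59111455e-01  2.83028493e-01  7.23533893e-02]
 [ 9.99999693e-01 -4.92137173e-04  6.10415431e-04 -9.63538614e-04]
 [ 7.24745275e-04  2.83028223e-01 -9.59111307e-01 -1.43042359e-01]
 [ 0.00000000e+00  0.00000000e+00  0.00000000e+00  1.00000000e+00]]
809 ((449.6625061035156, -311.4578857421875), (21.658864974975586, 91.79782104492188), 88.36796569824219) [ 0.45564933 -0.31419326  0.04821698]
523
[ 0.50561508 -0.31974673  0.04030033] [ 0.6263147  -0.30951522  0.04613711] [ 0.55999255 -0.31452609  0.04357292] ((565.9463500976562, -315.0923767089844), (7.58984899520874, 120.72543334960938), 88.27360534667969)
```

View pics/w1.png

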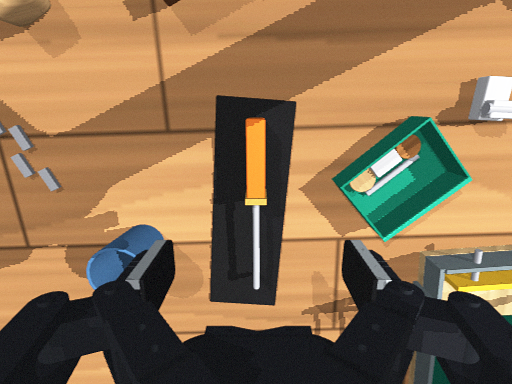

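The wrist view shows the hook in line with the tool: handle at (256,160), rod to (257,288), clear of both fingers. Going down to grip.

>>> {"fn": "apply_moves", "kwargs": {"series": [[0,-4,40,0,0,0,1],[0,0,40,0,0,0,1],[0,0,40,0,0,0,1],[0,0,40,0,0,0,1],[0,0,35,0,0,0,1],[0,0,15,0,0,0,1],[0,0,6,0,0,0,1],[0,0,0,0,0,0,1]]}}

```text
time_s: 3.9
position: [0.4647, -0.3119, 0.0162]
tool_rot: [[-1.0, 0.03, 0.001], [0.03, 1.0, -0.001], [-0.001, -0.001, -1.0]]
ft_force: [0.0, -0.1, -0.7]
grip_width: 0.0853
gripper_force: 0.0
```

>>> {"fn": "apply_moves", "kwargs": {"series": [[0,0,0,0,0,0,0],[0,0,0,0,0,0,0],[0,0,0,0,0,0,0],[0,0,0,0,0,0,0],[0,0,0,0,0,0,0],[0,0,0,0,0,0,0],[0,0,0,0,0,0,0],[0,0,0,0,0,0,0]], "grip_force": 90}}

```text
time_s: 4.9
position: [0.4645, -0.312, 0.0158]
tool_rot: [[-1.0, 0.03, 0.001], [0.03, 1.0, -0.001], [-0.001, -0.001, -1.0]]
ft_force: [-0.7, 0.2, 6.1]
grip_width: 0.0209
gripper_force: 88.5
```

>>> {"fn": "apply_moves", "kwargs": {"series": [[0,0,-10,0,0,0,0],[0,0,-30,0,0,0,0],[0,0,-40,0,0,0,0],[0,0,-40,0,0,0,0],[0,0,0,0,0,0,0],[0,0,0,0,0,0,0]]}}

```text
time_s: 5.65
position: [0.4638, -0.3113, 0.1345]
tool_rot: [[-1.0, 0.03, -0.001], [0.03, 1.0, 0.001], [0.001, 0.001, -1.0]]
ft_force: [0.7, -0.2, -2.3]
grip_width: 0.0208
gripper_force: 88.1
```

```bash
python3 - <<'E'
from h import *
s=telemetry.observe();print(s['position'],s['ft_force'],s['grip_width'])
w=grab('wrist');save('w2.png',w['frame'])
im=grab('top');save('t2.png',cv2.resize(im['frame'][60:190,180:310],None,fx=4,fy=4,interpolation=cv2.INTER_CUBIC))
for n in('top','side'):
    if n=='top': P=cloud(im);F=im['frame']
    else: P=np.load('sideP.npy');F=np.load('sideF.npy')
    hsv=cv2.cvtColor(F,cv2.COLOR_RGB2HSV);h,sa,v=[hsv[...,i].astype(int) for i in range(3)]
    x,y,z=[P[...,i] for i in range(3)]
    m=(x>.62)&(x<.9)&(y>-.1)&(y<.17)&(h>60)&(h<95)&(sa>100)&(z>.07)&(z<.09);q=P[m]
    e=[]
    for a in np.arange(-.08,.16,.015):
        k=q[(q[:,1]>=a)&(q[:,1]<a+.015)]
        if len(k): print(n,round(a+.0075,3),len(k),k[:,0].min().round(4),k[:,0].max().round(4))
    print(n,'y range',q[:,1].min(),q[:,1].max())
    # nose rod
    m=(z>.12)&(z<.25)&(sa<90)&(x>.52)&(x<.68)&(abs(y+.315)<.03);r=P[m]
    if len(r):print('rod',len(r),np.percentile(r,[1,50,99],axis=0).round(4))
    m=(x>.55)&(x<.7)&(sa>150)&(h>20)&(h<33)&(z>.045)&(z<.062)&(y>-.06)&(y<.16);r=P[m]
    if len(r)>20:print('bar',np.polyfit(r[:,1],r[:,0],1),r[:,1].min(),r[:,1].max(),np.percentile(r[:,0],[1,99]))
E
```

```text
[ 0.46381908 -0.31132969  0.13446105] [ 0.66728525 -0.22522211 -2.3455272 ] 0.02082890676806206
top -0.042 57 0.698 0.8423
top -0.028 13 0.6982 0.8425
top -0.013 18 0.698 0.8429
top 0.002 21 0.6979 0.8421
top 0.017 14 0.6958 0.8415
top 0.032 23 0.6945 0.8391
top 0.047 19 0.6956 0.8404
top 0.062 11 0.6951 0.8401
top 0.077 25 0.696 0.8413
top 0.092 15 0.6953 0.84
top 0.107 16 0.695 0.8405
top 0.122 22 0.6929 0.837
top 0.138 14 0.6913 0.8379
top 0.152 42 0.6961 0.8369
top y range -0.0411584979504786 0.15031876108814457
rod 76 [[ 0.5374 -0.3166  0.1379]
 [ 0.5756 -0.3119  0.1606]
 [ 0.6227 -0.3079  0.1673]]
bar [-0.05217005  0.6247456 ] -0.04783251696789599 0.14865120721210015 [0.61431519 0.62967768]
side -0.042 101 0.6985 0.8418
side -0.028 6 0.7041 0.8427
side 0.002 3 0.8372 0.8409
side 0.017 1 0.8397 0.8397
side 0.032 2 0.8372 0.8408
side 0.047 2 0.839 0.8393
side 0.138 20 0.7079 0.7756
side 0.152 6 0.7218 0.769
side y range -0.044823306143543684 0.14650799710529916
bar [-0.04661273  0.62213026] -0.05236975074442485 0.1463232511194521 [0.613639   0.62587065]
```

View pics/t2.png

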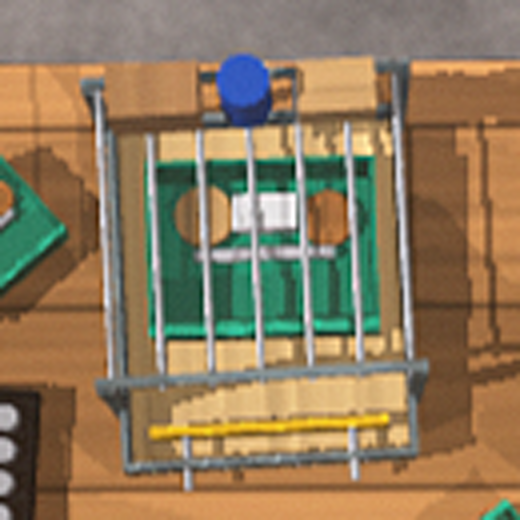

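The crop shows the tote's front wall at about y=330 crop px, nearly square to the rack, with the yellow bar at about (270,425) running parallel to the board. Next: swing to the mouth, turn to the rack's yaw, lower.

>>> {"fn": "apply_moves", "kwargs": {"series": [[20,5,0,0,0,0,0],[16,35,0,0,0,0,0],[18,45,0,0,0,0,0],[0,45,0,0,0,0,0],[0,45,0,0,0,0,0],[0,45,0,0,0,0,0],[0,45,0,0,0,0,0],[0,45,0,0,0,0,0],[0,39,0,0,0,0,0],[0,0,16,0,0,-4.6,0],[0,0,15,0,0,0,0],[0,0,0,0,0,0,0]]}}

```text
time_s: 7.25
position: [0.4201, 0.0389, 0.1031]
tool_rot: [[-0.999, -0.05, -0.004], [-0.05, 0.999, 0.001], [0.004, 0.001, -1.0]]
ft_force: [-0.2, -0.3, -1.6]
grip_width: 0.0208
gripper_force: 88.3
```

```bash
python3 - <<'E'
from h import *
im=grab('side');s=im['st'];print(s['position'],s['ft_force'],np.array(s['tool_rot']).round(4)[:,0])
save('s3.png',im['frame'])
for n in('top','side'):
    if n=='top': im=grab('top')
    P=cloud(im);F=im['frame'];hsv=cv2.cvtColor(F,cv2.COLOR_RGB2HSV);h,sa,v=[hsv[...,i].astype(int) for i in range(3)]
    x,y,z=[P[...,i] for i in range(3)]
    m=(z>.11)&(z<.145)&(sa<90)&(x>.50)&(x<.6)&(abs(y-.045)<.025);r=P[m]
    if len(r)>5:print(n,'rod',len(r),np.percentile(r,[0,50,100],axis=0).round(4),np.polyfit(r[:,0],r[:,1],1),np.polyfit(r[:,0],r[:,2],1))
E
```

```text
[0.42006689 0.03887883 0.10308473] [-0.22404804 -0.29671298 -1.63591558] [-0.9987 -0.0499  0.0037]
top rod 61 [[0.5013 0.0404 0.1238]
 [0.5432 0.0465 0.13  ]
 [0.5809 0.05   0.1399]] [0.05359978 0.01700984] [0.00932661 0.12529971]
side rod 61 [[0.5013 0.0404 0.1238]
 [0.5432 0.0465 0.13  ]
 [0.5809 0.05   0.1399]] [0.05359978 0.01700984] [0.00932661 0.12529971]
```

View pics/s3.png

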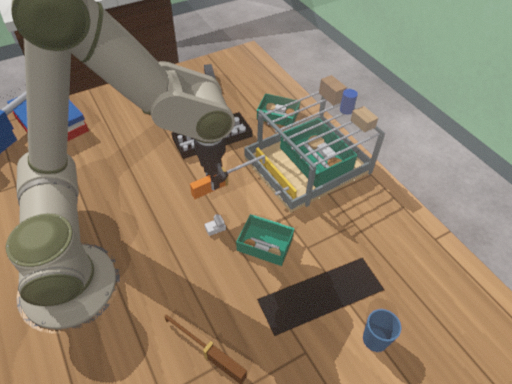

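The side view shows the hook held level at about (240,165), the rod pointing into the mouth. Going in over the lip, then down.

>>> {"fn": "apply_moves", "kwargs": {"series": [[-15,0,0,0,0,0,0],[-25,0,0,0,0,0,0],[-25,0,0,0,0,0,0],[-25,0,0,0,0,0,0],[-25,0,0,0,0,0,0],[-23,0,0,0,0,0,0],[0,0,0,0,0,0,0],[0,0,0,0,0,0,0]]}}

```text
time_s: 8.35
position: [0.558, 0.0455, 0.1044]
tool_rot: [[-0.999, -0.05, -0.001], [-0.05, 0.999, 0.0], [0.001, 0.0, -1.0]]
ft_force: [-1.1, -0.8, -1.8]
grip_width: 0.0206
gripper_force: 88.3
```

```bash
python3 - <<'E'
from h import *
s=telemetry.observe();print(s['position'],s['ft_force'])
for n in('side','top'):
    im=grab(n);P=cloud(im);F=im['frame'];hsv=cv2.cvtColor(F,cv2.COLOR_RGB2HSV);h,sa,v=[hsv[...,i].astype(int) for i in range(3)]
    x,y,z=[P[...,i] for i in range(3)]
    m=(z>.105)&(z<.14)&(sa<90)&(x>.60)&(x<.75)&(abs(y-.053)<.02);r=P[m]
    if len(r)>5:print(n,'rod',len(r),np.percentile(r,[0,50,100],axis=0).round(4))
    if n=='side': save('s4.png',cv2.resize(F[80:230,190:390],None,fx=4,fy=4,interpolation=cv2.INTER_CUBIC))
E
```

```text
[0.55803467 0.04551118 0.10438537] [-1.05878307 -0.7657757  -1.83822746]
side rod 93 [[0.6125 0.0436 0.1066]
 [0.6607 0.0486 0.1322]
 [0.7174 0.0573 0.1367]]
top rod 20 [[0.6345 0.0491 0.124 ]
 [0.6654 0.0494 0.131 ]
 [0.7163 0.0527 0.1367]]
```

View pics/s4.png

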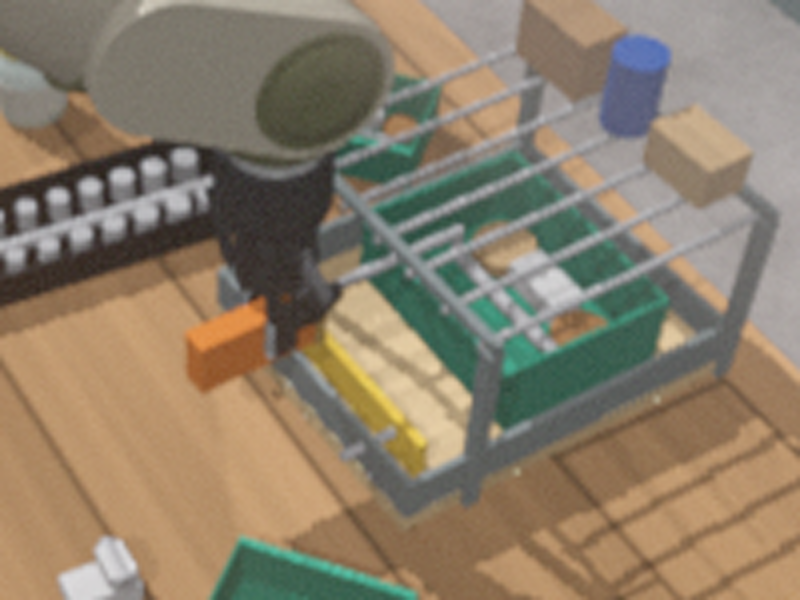

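The rod tip is over the tote's inside at (460,232), past the front wall. Lowering.

>>> {"fn": "apply_moves", "kwargs": {"series": [[0,0,12,0,0,0,0],[0,0,12,0,0,0,0],[0,0,8,0,0,0,0],[0,0,0,0,0,0,0],[0,0,0,0,0,0,0],[0,0,0,0,0,0,0]]}}

```text
time_s: 9.2
position: [0.559, 0.0455, 0.0727]
tool_rot: [[-0.999, -0.05, 0.001], [-0.05, 0.999, -0.0], [-0.001, -0.0, -1.0]]
ft_force: [-0.7, 0.1, -1.7]
grip_width: 0.0206
gripper_force: 88.3
```

>>> {"fn": "apply_moves", "kwargs": {"series": [[3,0,0,0,0,0,0],[2,0,0,0,0,0,0],[2,0,0,0,0,0,0],[0,0,0,0,0,0,0]]}}

```text
time_s: 9.7
position: [0.5517, 0.0452, 0.0724]
tool_rot: [[-0.999, -0.05, -0.0], [-0.05, 0.999, 0.0], [0.0, 0.0, -1.0]]
ft_force: [0.2, -0.3, 0.0]
grip_width: 0.0209
gripper_force: 88.3
```

>>> {"fn": "apply_moves", "kwargs": {"series": [[1,0,0,0,0,0,0],[1,0,0,0,0,0,0],[1,0,0,0,0,0,0],[1,0,0,0,0,0,0],[1,0,0,0,0,0,0],[0,0,0,0,0,0,0]]}}

```text
time_s: 10.45
position: [0.5468, 0.0449, 0.0724]
tool_rot: [[-0.999, -0.05, 0.0], [-0.05, 0.999, -0.0], [-0.0, -0.0, -1.0]]
ft_force: [3.3, 0.0, -1.8]
grip_width: 0.0211
gripper_force: 88.2
```

>>> {"fn": "apply_moves", "kwargs": {"series": [[1,0,0,0,0,0,0],[2,0,0,0,0,0,0],[2,0,0,0,0,0,0],[2,0,0,0,0,0,0],[2,0,0,0,0,0,0],[2,0,0,0,0,0,0],[2,0,0,0,0,0,0],[2,0,0,0,0,0,0],[2,0,0,0,0,0,0],[2,0,0,0,0,0,0],[2,0,0,0,0,0,0],[2,0,0,0,0,0,0]]}}

```text
time_s: 11.95
position: [0.5237, 0.0438, 0.0723]
tool_rot: [[-0.999, -0.05, 0.0], [-0.05, 0.999, -0.0], [-0.0, -0.0, -1.0]]
ft_force: [3.0, -0.2, -2.2]
grip_width: 0.0207
gripper_force: 88.2
```

>>> {"fn": "apply_moves", "kwargs": {"series": [[2,0,0,0,0,0,0],[2,0,0,0,0,0,0],[2,0,0,0,0,0,0],[2,0,0,0,0,0,0],[2,0,0,0,0,0,0],[2,0,0,0,0,0,0],[2,0,0,0,0,0,0],[2,0,0,0,0,0,0],[2,0,0,0,0,0,0],[2,0,0,0,0,0,0]]}}

```text
time_s: 13.2
position: [0.5037, 0.0428, 0.0724]
tool_rot: [[-0.999, -0.05, 0.0], [-0.05, 0.999, -0.0], [-0.0, -0.0, -1.0]]
ft_force: [4.3, 0.9, -1.9]
grip_width: 0.0211
gripper_force: 88.2
```

```bash
cat > m.py <<'E'
from h import *
s=telemetry.observe();print(s['position'],s['ft_force'])
im=grab('top');P=cloud(im);F=im['frame'];hsv=cv2.cvtColor(F,cv2.COLOR_RGB2HSV);h,sa,v=[hsv[...,i].astype(int) for i in range(3)]
x,y,z=[P[...,i] for i in range(3)]
q=P[(x>.6)&(x<.9)&(y>-.1)&(y<.17)&(h>60)&(h<95)&(sa>100)&(z>.07)&(z<.09)]
for a in np.arange(-.06,.16,.02):
    k=q[(q[:,1]>=a)&(q[:,1]<a+.02)]
    if len(k): print(round(a+.01,3),len(k),k[:,0].min().round(4),k[:,0].max().round(4))
print('y',q[:,1].min(),q[:,1].max())
E
python3 m.py
```

```text
[0.50373709 0.04281199 0.07235066] [ 4.25903078  0.88355318 -1.86350302]
-0.05 22 0.6518 0.7311
-0.03 44 0.6513 0.7958
-0.01 24 0.6516 0.796
0.01 18 0.6498 0.7949
0.03 24 0.6483 0.7942
0.05 14 0.6488 0.7926
0.07 19 0.6485 0.7935
0.09 19 0.6455 0.7932
0.11 19 0.646 0.7905
0.13 21 0.6462 0.7899
0.15 43 0.647 0.7862
y -0.04403868158745958 0.14991719921705962
```

>>> {"fn": "apply_moves", "kwargs": {"series": [[2,0,0,0,0,0,0],[2,0,0,0,0,0,0],[2,0,0,0,0,0,0],[2,0,0,0,0,0,0],[2,0,0,0,0,0,0],[1,0,0,0,0,0,0],[1,0,0,0,0,0,0],[1,0,0,0,0,0,0]]}}

```text
time_s: 14.25
position: [0.4908, 0.0422, 0.0723]
tool_rot: [[-0.999, -0.05, 0.0], [-0.05, 0.999, -0.0], [-0.0, -0.0, -1.0]]
ft_force: [3.4, -0.5, -2.3]
grip_width: 0.0208
gripper_force: 88.2
```

>>> {"fn": "apply_moves", "kwargs": {"series": [[0.5,0,0,0,0,0,0],[0.5,0,0,0,0,0,0],[0.5,0,0,0,0,0,0],[0.5,0,0,0,0,0,0]]}}

```text
time_s: 14.75
position: [0.4889, 0.0421, 0.0723]
tool_rot: [[-0.999, -0.05, 0.0], [-0.05, 0.999, 0.0], [-0.0, 0.0, -1.0]]
ft_force: [4.6, 0.5, -0.6]
grip_width: 0.0208
gripper_force: 88.2
```

>>> {"fn": "apply_moves", "kwargs": {"series": [[0.5,0,0,0,0,0,0],[0.5,0,0,0,0,0,0],[0.5,0,0,0,0,0,0],[0.5,0,0,0,0,0,0]]}}

```text
time_s: 15.25
position: [0.4868, 0.0419, 0.0723]
tool_rot: [[-0.999, -0.05, 0.0], [-0.05, 0.999, -0.0], [-0.0, -0.0, -1.0]]
ft_force: [4.1, -0.5, -2.1]
grip_width: 0.0207
gripper_force: 88.2
```

>>> {"fn": "apply_moves", "kwargs": {"series": [[0.4,0,0,0,0,0,0],[0.4,0,0,0,0,0,0],[0.4,0,0,0,0,0,0],[0.4,0,0,0,0,0,0]]}}

```text
time_s: 15.75
position: [0.4852, 0.0419, 0.0723]
tool_rot: [[-0.999, -0.05, -0.0], [-0.05, 0.999, -0.0], [0.0, 0.0, -1.0]]
ft_force: [3.4, -0.5, -1.4]
grip_width: 0.0206
gripper_force: 88.2
```

>>> {"fn": "apply_moves", "kwargs": {"series": [[0.4,0,0,0,0,0,0],[0.4,0,0,0,0,0,0],[0.4,0,0,0,0,0,0]]}}

```text
time_s: 16.12
position: [0.4841, 0.0418, 0.0723]
tool_rot: [[-0.999, -0.05, -0.0], [-0.05, 0.999, -0.0], [0.0, -0.0, -1.0]]
ft_force: [2.8, 0.4, -2.7]
grip_width: 0.0207
gripper_force: 88.2
```

>>> {"fn": "apply_moves", "kwargs": {"series": [[0.4,0,0,0,0,0,0],[0.4,0,0,0,0,0,0],[0.4,0,0,0,0,0,0]]}}

```text
time_s: 16.5
position: [0.4828, 0.0418, 0.0723]
tool_rot: [[-0.999, -0.05, -0.0], [-0.05, 0.999, -0.0], [0.0, -0.0, -1.0]]
ft_force: [4.0, 0.4, -0.8]
grip_width: 0.0212
gripper_force: 88.2
```

```bash
python3 m.py
```

```text
[0.4828259  0.04175306 0.07232899] [ 3.98564549  0.44441194 -0.81036074]
-0.05 35 0.6322 0.7315
-0.03 40 0.6318 0.7761
-0.01 28 0.6287 0.7761
0.01 22 0.6285 0.7726
0.03 27 0.6284 0.7732
0.05 18 0.6296 0.7731
0.07 24 0.6254 0.7703
0.09 23 0.626 0.7709
0.11 27 0.6255 0.7703
0.13 29 0.6256 0.7698
0.15 41 0.6302 0.7663
y -0.044048176647984896 0.14747512607738839
```

>>> {"fn": "apply_moves", "kwargs": {"series": [[0.4,0,0,0,0,0,0],[0.4,0,0,0,0,0,0]]}}

```text
time_s: 16.8
position: [0.4821, 0.0417, 0.0723]
tool_rot: [[-0.999, -0.05, 0.0], [-0.05, 0.999, -0.0], [-0.0, -0.0, -1.0]]
ft_force: [3.8, 0.4, -1.9]
grip_width: 0.021
gripper_force: 88.2
```

>>> {"fn": "apply_moves", "kwargs": {"series": [[0.4,0,0,0,0,0,0],[0.4,0,0,0,0,0,0]]}}

```text
time_s: 17.05
position: [0.4813, 0.0417, 0.0723]
tool_rot: [[-0.999, -0.05, 0.0], [-0.05, 0.999, -0.0], [-0.0, -0.0, -1.0]]
ft_force: [3.9, 0.5, -2.1]
grip_width: 0.0209
gripper_force: 88.2
```

>>> {"fn": "apply_moves", "kwargs": {"series": [[0.4,0,0,0,0,0,0],[0.4,0,0,0,0,0,0]]}}

```text
time_s: 17.3
position: [0.4805, 0.0416, 0.0723]
tool_rot: [[-0.999, -0.05, 0.0], [-0.05, 0.999, -0.0], [-0.0, -0.0, -1.0]]
ft_force: [3.6, -0.6, -2.1]
grip_width: 0.0208
gripper_force: 88.2
```

>>> {"fn": "apply_moves", "kwargs": {"series": [[0.4,0,0,0,0,0,0],[0.4,0,0,0,0,0,0]]}}

```text
time_s: 17.55
position: [0.4797, 0.0416, 0.0723]
tool_rot: [[-0.999, -0.05, 0.0], [-0.05, 0.999, -0.0], [-0.0, -0.0, -1.0]]
ft_force: [2.8, -0.1, -1.6]
grip_width: 0.0206
gripper_force: 88.2
```

>>> {"fn": "apply_moves", "kwargs": {"series": [[0.4,0,0,0,0,0,0],[0.4,0,0,0,0,0,0]]}}

```text
time_s: 17.8
position: [0.4789, 0.0415, 0.0723]
tool_rot: [[-0.999, -0.05, -0.0], [-0.05, 0.999, -0.0], [0.0, -0.0, -1.0]]
ft_force: [4.3, 0.8, -2.5]
grip_width: 0.0209
gripper_force: 88.2
```

>>> {"fn": "apply_moves", "kwargs": {"series": [[0.4,0,0,0,0,0,0]]}}

```text
time_s: 17.92
position: [0.4785, 0.0415, 0.0723]
tool_rot: [[-0.999, -0.05, -0.0], [-0.05, 0.999, -0.0], [0.0, -0.0, -1.0]]
ft_force: [4.0, -0.2, -1.0]
grip_width: 0.0211
gripper_force: 88.2
```

>>> {"fn": "apply_moves", "kwargs": {"series": [[0.4,0,0,0,0,0,0],[0.4,0,0,0,0,0,0]]}}

```text
time_s: 18.18
position: [0.4777, 0.0415, 0.0723]
tool_rot: [[-0.999, -0.05, 0.0], [-0.05, 0.999, -0.0], [-0.0, -0.0, -1.0]]
ft_force: [3.1, 1.0, -0.9]
grip_width: 0.0208
gripper_force: 88.2
```

>>> {"fn": "apply_moves", "kwargs": {"series": [[0.4,0,0,0,0,0,0],[0.4,0,0,0,0,0,0]]}}

```text
time_s: 18.42
position: [0.4769, 0.0414, 0.0723]
tool_rot: [[-0.999, -0.05, 0.0], [-0.05, 0.999, -0.0], [-0.0, -0.0, -1.0]]
ft_force: [5.2, 0.4, -2.8]
grip_width: 0.0209
gripper_force: 88.2
```

>>> {"fn": "apply_moves", "kwargs": {"series": [[0.4,0,0,0,0,0,0]]}}

```text
time_s: 18.55
position: [0.4766, 0.0414, 0.0724]
tool_rot: [[-0.999, -0.05, 0.0], [-0.05, 0.999, -0.0], [-0.0, -0.0, -1.0]]
ft_force: [4.8, 0.3, -3.2]
grip_width: 0.0209
gripper_force: 88.2
```

>>> {"fn": "apply_moves", "kwargs": {"series": [[0.3,0,0,0,0,0,0],[0,0,0,0,0,0,0]]}}

```text
time_s: 18.8
position: [0.4762, 0.0414, 0.0723]
tool_rot: [[-0.999, -0.05, 0.0], [-0.05, 0.999, -0.0], [-0.0, -0.0, -1.0]]
ft_force: [3.5, -0.3, -1.8]
grip_width: 0.0206
gripper_force: 88.2
```

>>> {"fn": "apply_moves", "kwargs": {"series": [[0.3,0,0,0,0,0,0],[0,0,0,0,0,0,0]]}}

```text
time_s: 19.05
position: [0.4759, 0.0414, 0.0723]
tool_rot: [[-0.999, -0.05, 0.0], [-0.05, 0.999, -0.0], [-0.0, -0.0, -1.0]]
ft_force: [4.8, -0.3, -1.9]
grip_width: 0.021
gripper_force: 88.2
```

>>> {"fn": "apply_moves", "kwargs": {"series": [[0.3,0,0,0,0,0,0],[0,0,0,0,0,0,0]]}}

```text
time_s: 19.3
position: [0.4759, 0.0413, 0.0724]
tool_rot: [[-0.999, -0.05, 0.001], [-0.05, 0.999, -0.0], [-0.001, -0.0, -1.0]]
ft_force: [5.5, 0.4, -3.1]
grip_width: 0.0204
gripper_force: 88.1
```

>>> {"fn": "apply_moves", "kwargs": {"series": [[0.3,0,0,0,0,0,0],[0,0,0,0,0,0,0]]}}

```text
time_s: 19.55
position: [0.4759, 0.0414, 0.0724]
tool_rot: [[-0.999, -0.05, 0.001], [-0.05, 0.999, -0.0], [-0.001, -0.0, -1.0]]
ft_force: [7.6, -0.1, -3.3]
grip_width: 0.0207
gripper_force: 88.1
```

```bash
python3 m.py; python3 - <<'E'
from h import *
im=grab('top');save('t5.png',cv2.resize(im['frame'][100:190,195:305],None,fx=6,fy=6,interpolation=cv2.INTER_CUBIC))
E
```

```text
[0.47586262 0.04135782 0.0724349 ] [ 7.63531035 -0.12603646 -3.30659387]
-0.05 29 0.6287 0.7156
-0.03 37 0.6288 0.7681
-0.01 27 0.6249 0.7695
0.01 16 0.6255 0.7653
0.03 19 0.6252 0.7663
0.05 18 0.6219 0.7668
0.07 17 0.6227 0.764
0.09 18 0.6219 0.7638
0.11 23 0.6198 0.7624
0.13 19 0.6192 0.7605
0.15 44 0.6228 0.7606
y -0.04397217869950822 0.1501845326501038
```

View pics/t5.png

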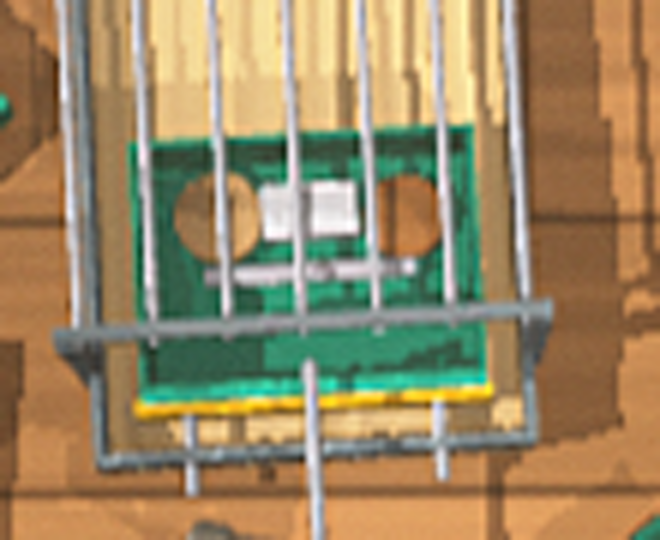

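The top crop shows the tote's front wall flush along the yellow bar (140–490, ~400) and square. The force is rising with the TCP stalled, so this is contact; firming up gently.

>>> {"fn": "apply_moves", "kwargs": {"series": [[0.3,0,0,0,0,0,0],[0,0,0,0,0,0,0],[0,0,0,0,0,0,0]]}}

```text
time_s: 20.02
position: [0.4759, 0.0413, 0.0725]
tool_rot: [[-0.999, -0.05, 0.002], [-0.05, 0.999, -0.0], [-0.002, -0.0, -1.0]]
ft_force: [8.2, -0.1, -3.8]
grip_width: 0.0207
gripper_force: 88.0
```

>>> {"fn": "apply_moves", "kwargs": {"series": [[0.2,0,0,0,0,0,0],[0,0,0,0,0,0,0],[0,0,0,0,0,0,0]]}}

```text
time_s: 20.4
position: [0.4758, 0.0413, 0.0725]
tool_rot: [[-0.999, -0.05, 0.002], [-0.05, 0.999, -0.0], [-0.002, -0.0, -1.0]]
ft_force: [9.4, 0.9, -4.0]
grip_width: 0.021
gripper_force: 88.0
```

>>> {"fn": "apply_moves", "kwargs": {"series": [[0.2,0,0,0,0,0,0],[0,0,0,0,0,0,0],[0,0,0,0,0,0,0],[0,0,0,0,0,0,0]]}}

```text
time_s: 20.9
position: [0.4758, 0.0413, 0.0725]
tool_rot: [[-0.999, -0.05, 0.003], [-0.05, 0.999, -0.0], [-0.003, -0.0, -1.0]]
ft_force: [9.6, 0.8, -4.5]
grip_width: 0.0208
gripper_force: 88.0
```

>>> {"fn": "apply_moves", "kwargs": {"series": [[0.2,0,0,0,0,0,0],[0,0,0,0,0,0,0],[0,0,0,0,0,0,0],[0,0,0,0,0,0,0]]}}

```text
time_s: 21.4
position: [0.4758, 0.0412, 0.0726]
tool_rot: [[-0.999, -0.05, 0.003], [-0.05, 0.999, -0.0], [-0.003, -0.0, -1.0]]
ft_force: [9.7, 1.8, -4.7]
grip_width: 0.0207
gripper_force: 88.0
```

>>> {"fn": "apply_moves", "kwargs": {"series": [[0.3,0,0,0,0,0,0],[0,0,0,0,0,0,0],[0,0,0,0,0,0,0],[0,0,0,0,0,0,0],[0,0,0,0,0,0,0]]}}

```text
time_s: 22.02
position: [0.4758, 0.0412, 0.0726]
tool_rot: [[-0.999, -0.05, 0.004], [-0.05, 0.999, -0.0], [-0.004, -0.0, -1.0]]
ft_force: [12.7, 1.0, -4.1]
grip_width: 0.0208
gripper_force: 88.0
```

>>> {"fn": "apply_moves", "kwargs": {"series": [[0.2,0,0,0,0,0,0],[0,0,0,0,0,0,0],[0,0,0,0,0,0,0],[0,0,0,0,0,0,0],[0,0,0,0,0,0,0]]}}

```text
time_s: 22.65
position: [0.4758, 0.0412, 0.0726]
tool_rot: [[-0.999, -0.05, 0.004], [-0.05, 0.999, -0.0], [-0.004, -0.0, -1.0]]
ft_force: [12.9, 1.4, -5.0]
grip_width: 0.0211
gripper_force: 88.1
```

Bar load is about 9 N (12.9 N pull less about 3.7 N friction), held for over 0.6 s. Unhooking.

>>> {"fn": "apply_moves", "kwargs": {"series": [[-1,0,0,0,0,0,0],[-1,0,0,0,0,0,0],[-2,0,0,0,0,0,0],[-3,0,0,0,0,0,0],[-3,0,0,0,0,0,0],[0,0,0,0,0,0,0],[0,0,0,0,0,0,0]]}}

```text
time_s: 23.52
position: [0.4837, 0.0418, 0.0723]
tool_rot: [[-0.999, -0.05, -0.0], [-0.05, 0.999, 0.0], [0.0, 0.0, -1.0]]
ft_force: [-0.4, -0.4, -1.5]
grip_width: 0.0208
gripper_force: 88.4
```

>>> {"fn": "apply_moves", "kwargs": {"series": [[0,0,-6,0,0,0,0],[0,0,-10,0,0,0,0],[0,0,-10,0,0,0,0],[0,0,-6,0,0,0,0],[0,0,0,0,0,0,0],[0,0,0,0,0,0,0]]}}

```text
time_s: 24.28
position: [0.4837, 0.0418, 0.1041]
tool_rot: [[-0.999, -0.05, -0.0], [-0.05, 0.999, 0.0], [0.0, 0.0, -1.0]]
ft_force: [1.3, 1.2, -1.9]
grip_width: 0.0208
gripper_force: 88.4
```

```bash
python3 m.py
```

```text
[0.48370673 0.04181861 0.10413361] [ 1.31949657  1.21551764 -1.85733651]
-0.05 28 0.6287 0.7148
-0.03 37 0.628 0.7684
-0.01 26 0.6254 0.7693
0.01 16 0.626 0.7666
0.03 19 0.6254 0.767
0.05 19 0.6224 0.7673
0.07 17 0.6222 0.7631
0.09 19 0.6226 0.7631
0.11 22 0.6196 0.7639
0.13 19 0.6197 0.7599
0.15 45 0.6203 0.7595
y -0.044028620720199634 0.1500963390942674
```

>>> {"fn": "apply_moves", "kwargs": {"series": [[14,0,0,0,0,0,0],[25,0,0,0,0,0,0],[25,0,-10,0,0,0,0],[0,0,-20,0,0,4.6,0],[0,-39,0,0,0,0,0],[0,-45,0,0,0,0,0],[0,-45,0,0,0,0,0],[0,-45,0,0,0,0,0],[0,-45,0,0,0,0,0],[0,-45,0,0,0,0,0],[-18,-45,0,0,0,0,0],[-18,-35,0,0,0,0,0]]}}

```text
time_s: 25.82
position: [0.4448, -0.3077, 0.1341]
tool_rot: [[-0.999, 0.032, -0.001], [0.032, 0.999, 0.0], [0.001, 0.0, -1.0]]
ft_force: [0.8, -0.1, -1.8]
grip_width: 0.0207
gripper_force: 88.6
```

>>> {"fn": "apply_moves", "kwargs": {"series": [[-18,-5,0,0,0,0,0],[0,0,0,0,0,0,0],[0,0,0,0,0,0,0]]}}

```text
time_s: 26.2
position: [0.4624, -0.311, 0.1341]
tool_rot: [[-1.0, 0.03, -0.001], [0.03, 1.0, 0.001], [0.001, 0.001, -1.0]]
ft_force: [-0.7, -0.1, -0.6]
grip_width: 0.0209
gripper_force: 88.7
```

>>> {"fn": "apply_moves", "kwargs": {"series": [[0,0,30,0,0,0,0],[0,0,35,0,0,0,0],[0,0,30,0,0,0,0],[0,0,15,0,0,0,0],[0,0,4,0,0,0,0],[0,0,2,0,0,0,0],[0,0,0,0,0,0,0],[0,0,0,0,0,0,0]]}}

```text
time_s: 27.2
position: [0.4635, -0.3121, 0.0189]
tool_rot: [[-1.0, 0.03, 0.001], [0.03, 1.0, -0.001], [-0.001, -0.001, -1.0]]
ft_force: [0.4, 0.2, -2.1]
grip_width: 0.021
gripper_force: 88.7
```

>>> {"fn": "apply_moves", "kwargs": {"series": [[0,0,0.7,0,0,0,0],[0,0,0.5,0,0,0,0],[0,0,0,0,0,0,0]]}}

```text
time_s: 27.58
position: [0.4633, -0.3118, 0.0171]
tool_rot: [[-1.0, 0.03, -0.0], [0.03, 1.0, 0.0], [0.0, 0.0, -1.0]]
ft_force: [1.0, 0.5, -1.1]
grip_width: 0.0207
gripper_force: 88.7
```

>>> {"fn": "apply_moves", "kwargs": {"series": [[0,0,0.6,0,0,0,0],[0,0,0.3,0,0,0,0],[0,0,0,0,0,0,0]]}}

```text
time_s: 27.95
position: [0.4633, -0.3118, 0.0162]
tool_rot: [[-1.0, 0.03, -0.0], [0.03, 1.0, 0.0], [0.0, 0.0, -1.0]]
ft_force: [0.2, 0.5, -1.8]
grip_width: 0.0208
gripper_force: 88.7
```

>>> {"fn": "apply_moves", "kwargs": {"series": [[0,0,0,0,0,0,0.35],[0,0,0,0,0,0,0.45],[0,0,0,0,0,0,0.6],[0,0,0,0,0,0,0.8],[0,0,0,0,0,0,1],[0,0,0,0,0,0,1],[0,0,0,0,0,0,1]]}}

```text
time_s: 28.82
position: [0.4633, -0.3119, 0.0162]
tool_rot: [[-1.0, 0.03, -0.0], [0.03, 1.0, -0.0], [0.0, -0.0, -1.0]]
ft_force: [-0.1, 0.5, 0.0]
grip_width: 0.0852
gripper_force: 0.0
```

>>> {"fn": "apply_moves", "kwargs": {"series": [[0,0,-15,0,0,0,1],[0,0,-40,0,0,0,1],[0,0,-40,0,0,0,1],[0,0,-40,0,0,0,1],[0,0,-40,0,0,0,1],[0,0,0,0,0,0,1],[0,0,0,0,0,0,1]]}}

```text
time_s: 29.7
position: [0.463, -0.3115, 0.1911]
tool_rot: [[-1.0, 0.03, -0.0], [0.03, 1.0, 0.0], [0.0, 0.0, -1.0]]
ft_force: [-0.5, 0.1, -0.2]
grip_width: 0.0856
gripper_force: 0.0
```

```bash
python3 m.py; python3 - <<'E'
from h import *
im=grab('wrist');save('w6.png',im['frame'])
E
```

```text
[ 0.46299214 -0.31150733  0.19105549] [-0.47919654  0.06471368 -0.18654998]
-0.05 29 0.6288 0.7143
-0.03 35 0.6285 0.7697
-0.01 26 0.6254 0.7692
0.01 17 0.6251 0.7674
0.03 21 0.6256 0.7662
0.05 27 0.6221 0.7659
0.07 17 0.6226 0.7634
0.09 21 0.6202 0.763
0.11 23 0.619 0.7634
0.13 20 0.6196 0.7602
0.15 41 0.6235 0.7596
y -0.044043255393199 0.1499538994084191
```

View pics/w6.png

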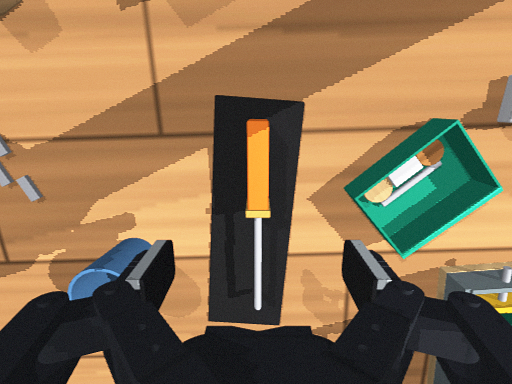

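The hook stands upright on the mat (handle at (258,165), rod to (258,308)), the gripper is clear, and the tote has stayed at the bar.

```bash
python3 -c "
from rig import env
print(env.close_job())"
```

```text
the job is handed in; nothing more can be done
None
```

The job is handed in (no verdict was returned): the tote sits square against the buffer bar after a pull of about 13 N, an estimated 9 N of it on the bar, and the hook is back on its mat with the arm clear.

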